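Reset the coffee grinder's grind dial and lock it again

ROBOT

A 6-joint arm with a two-finger parallel gripper is mounted at the origin on a cart in front of the work surface, level with it; the furniture and walls round the work are solid. World frame = base frame: x ahead of the robot, y to its left, z up, the work surface at z = 0. Lengths are in mm, angles in rad, forces in N, time in s.
With the tool pointing down it reaches from about 425 to 925 mm from the base axis. Payload 12.5 kg.
Tool frame: the origin (TCP) lies at the very end of the fingers, on their centre line; the grasp point (between the pads) lies 19 mm behind it; z points along the fingers, y is the line along which they close (so a half turn about z gives the same grasp; the last joint's range is limited). The gripper opens to 85 mm and grips with 20 to 120 N. Pads are 22 mm wide; open, the fingers measure 114 mm over their backs; the gripper's body (76 mm by 85 mm) begins 54 mm behind the grasp point. The pads swing forward as they close: fully open they stand 13 mm farther back than shut.
Start: joints at [1.237, 0.491, 1.559, -0, 1.092, -0.106], TCP at [141.128, 608.874, 231.327] pointing down, gripper open.
Joint ranges: [-3.1, 3.1], [-0.84, 2.19], [0.05, 2.79], [-1.13, 4.28], [0.06, 2.93], [-2.69, 2.69]. Speed limits (rad/s): [2.22, 2.22, 2.79, 3.14, 3.14, 3.14].

INTERFACE

Orientations are given as [roll, pitch, yaw] about the fixed x, y, z axes, in that order (R = Rz(yaw) Ry(pitch) Rx(roll)).
In Python, from cell import ctrl gives the robot as it stands. The module is installed in compiled form; this text tells all that it offers.
- The arm moves only by the tool play_rows, never from a script. Its argument "commands" is a list that holds one entry, the list of rows, each a list of 5 numbers: the opening in per cent of the stroke, from 0 (shut) to 100 (fully open), then the shift along the tool's x, y, z in cm, then the turn about the tool's z in rad. A call has 1 to 5 rows; each row shifts and turns the commanded pose from where the row before left it, along the tool's axes as they then stand; what a row does not reach is not made up. A row lasts 1/8 s, in which the tool goes at most 62.5 mm and 10.7 degrees, less where a joint would pass 70% of its speed; a pose out of reach is approached as far as the arm can. A call is refused whole if a number of a shift passes 6.25 or a number of a turn 0.188, either way. A call with a gripper value outside its range is refused whole. The fingers move at their own pace and stop on an object; "grip_force" is the grip in N (left out, the last holds). Time passes only in rows, so rows that do not move let the fingers close. It gives the time, the measured TCP pose, the force, the opening and the grip force at its end, in the units of the state.
- ctrl.read_state(): the state, without advancing time (a new reading comes with each control period).
- ctrl.grab_frame(name): name is "scene" or "top" or "wrist"; returns a dict with "frame" (400x640x3 uint8, red, green, blue), "z_map" (400x640 float32, mm along the optical axis (not along the pixel's ray), 0 where there is no reading), "K" (3x3 intrinsics, pixels), "eye" and "attitude" of the camera in the world; the wrist camera has in their place "tool_from_camera" (4x4, takes a point from camera to tool coordinates, whose origin is the TCP and whose axes are the flange's). Camera axes: x right, y down, z forward; pixel columns grow to the right and rows downward; lengths in mm; the calibration is good to about 2 mm. A picture is of the moment at which its call begins: read the wrist's pose just before it.
- ctrl.sign_off(): hands the job in; it is judged then, once.
The state is a dict: "t": time; "joints": joint angles; "qd": joint speeds; "tau": joint torques, N m; "ee_pos": TCP position; "ee_rot": TCP orientation; "contact_force": force on the tool from outside, world axes, zero at the start; "ft_torque": the same for the moment, N m; "finger_gap": finger opening in mm; "grip_force": force on a finger pad.
Only numpy, scipy, OpenCV 4.12 (cv2) and the standard library are available. Lean on these libraries where they do the work, as an engineer would, in place of code of your own. Each camera call takes 0.05 s, during which the arm holds its last target. There are 200 camera calls.

TASK

The coffee grinder's grind dial is locked by the ring with the lever post beneath it. Loosen the lock ring, turn the dial until its pointer lines up with the little upright marker fin on the scale, then retighten the lock ring until it is snug (about 12 N of push at its post): not left slack and never forced beyond about 18 N. Leave the marker and the other things on the worktop where they are, and let go of the grinder at the end.

Things in the scene. Friction and masses are not known exactly. Their poses are not given: they have to be found in the camera images.
- grinder: Coffee grinder, hopper off, fixed to the worktop: dark box 140 x 140 mm, origin under its centre on the worktop, with a round scale flange (136 mm across, top 90 mm up). Flange, lock ring and dial share one upright axis through this origin. Its -x axis points to its front (grounds drawer, scale); on its -y side stands the lock ring's arm when tight.
- lock_ring: Knurled aluminium ring, 88 mm across, 92 to 108 mm above the worktop, under the dial, with a radial arm along its +x axis. Origin on the axis, z up. Starts tight, arm 0.31 to 0.34 rad clockwise (from above) of the grinder's -y. Counter-clockwise loosens: up to 8 N at the post to break loose, free within 0.2 rad; turn it 0.7 to 1 rad (stop at 1.06). It keeps its height and stays where it is left.
- ring_post (a point): On the axis of the upright round post (16 mm across, 45 mm tall, top 150 mm above the worktop) at the end of the lock ring's arm, 18 mm below the post's top and 88 mm from the ring's axis: take the post here from above. Clockwise tightens: under 1 N across the arm while free, then, once the ring meets its washer, about 0.8 N more for each 0.01 rad.
- dial: Black grind dial, disc 82 mm across over the lock ring, with an upright bar grip (56 long, 14 thick, 35 mm tall, top 154 mm above the worktop); bar and pointer lie along its +x axis. Origin on the axis, 113 mm up, z up. Held fast while the ring is tight; with it loose turns with 0.12 N m, 1 rad either way from the grinder's front. Starts 0.45 to 0.7 rad clockwise (from above) of the front.
- dial_grip (a point): Point on the dial's axis inside the bar grip, 138 mm above the worktop (16 mm below the bar's top): grip the bar across its 14 mm here.
- pointer_tip (a point): Tip of the dial's pointer, 57 mm from the axis.
- marker: Set-point marker: small black rider on the scale flange with an upright fin 5 mm wide, 90 to 116 mm above the worktop, 60 to 68 mm from the axis. Origin on the grinder's axis at the flange's top; its +x axis points from there through the fin. It stands 0 to 0.5 rad counter-clockwise of the front, so the dial must turn counter-clockwise by 0.45 to 1.2 rad. Slides if pushed.
- marker_fin (a point): Inner face of the marker's fin near its top, 60 mm from the axis.
- spring_washer: Steel spring washer, hidden between ring and dial, cannot turn; origin on the axis. The ring clamps the dial through it: clamp force is about twice the push across the arm at the post (12 N gives about 23 N). Start tightness varies, and turning the dial counter-clockwise makes the ring come tight 0.15 to 0.45 rad earlier: the old angle is not the right one, feel for it.
- jar: Jar with a white lid, 63 mm across, 104 mm tall, loose, left of the grinder; a bystander. Origin under its centre, as for the next ones.
- tin: Low tin, 86 mm across, 40 mm tall, loose, at the right of the grinder; a bystander.
- spice_jar: Spice jar with a red cap, 47 mm across, 97 mm tall, loose, behind the grinder; a bystander.
- teaspoon: Steel teaspoon, 130 x 26 mm, lying in front of the grinder; a bystander.
- remote: Black remote control, 167 x 46 x 19 mm, lying at the left; a bystander.
- glass: Drinking glass, 81 mm across, 93 mm tall, at the back right; a bystander.

How it is judged (in metres and radians):
On the way, in this order (a step that is already met when the one before it is completed fails the run):
1. the lock ring is loosened: its washer no longer presses on the dial (contact force between spring_washer and dial below 3 N), for 0.2 s.
2. with the ring loose, the dial's pointer is turned into line with the marker (angle between the x axis of dial and the x axis of marker, either way round below 0.07 rad and contact force between spring_washer and dial below 3 N), for 0.3 s.
3. the lock ring is retightened until snug (contact force between spring_washer and dial above 13 N), for 0.2 s.
At the end, for the whole second after the job is handed in: The dial's pointer lies within 0.07 rad (4 degrees) of the marker fin, the lock ring clamps the dial with 13 to 42 N (left after tightening with roughly 8 to 18 N at the post), nothing on the grinder moves, and the marker and bystanders are where they were (angle between the x axis of dial and the x axis of marker, either way round below 0.07 rad and contact force between spring_washer and dial between 13 and 42 N and angular speed of each of dial, lock_ring below 0.1 rad/s); the robot touches nothing.
It fails at once if the lock ring is overtightened (clamp over 48 N, about 22 N at the post) (contact force between spring_washer and dial above 48 N).
It fails at once if the marker is shifted by more than 4 mm (distance of marker_fin from where it was at the start of the episode above 0.004 m).
It fails at once if one of the bystanders (jar, tin, spice jar, teaspoon, remote, glass) is moved by more than 25 mm (distance of any of jar, tin, spice_jar, teaspoon, remote, glass from where it was at the start of the episode above 0.025 m).
It also fails if it takes over 69 s, if anything falls off the work surface, if the arm or the gripper's body presses on something with over 40 N, if the wrist force passes 120 N, or if a joint passes its speed limit or range.

## Working session

There is one attempt and no reset: what is moved stays moved. The work goes in short steps, Python scripts to look and compute and a tool call to move; the robot and the scene stay as the last step left them, time stands still between calls to the robot, and variables do not carry over. Pictures are saved under pics/ and viewed, at most 10 in all, crops included, and the job is handed in when it is done.

Besides the shell and the picture viewer there is one more tool, called after "Emit:" by a JSON object that holds its "method" and its "body". play_rows: Moves the arm, as the interface text tells. Its arguments: {"type":"object","properties":{"commands":{"type":"array"},"grip_force":{"type":"number"}},"required":["commands"]}

```bash
mkdir -p pics; cat > h.py <<'E'
import numpy as np, cv2
from cell import ctrl
def grab(n,name=None):
    d=ctrl.grab_frame(n)
    if name: cv2.imwrite('pics/'+name,d['frame'][:,:,::-1])
    return d
def cloud(d,T=None):
    K=np.array(d['K']);z=d['z_map'];v,u=np.mgrid[:z.shape[0],:z.shape[1]]
    P=np.stack([(u-K[0,2])/K[0,0]*z,(v-K[1,2])/K[1,1]*z,z],-1)
    if T is None:
        A=np.array(d['attitude'],float)
        from scipy.spatial.transform import Rotation as R
        M=A if A.shape==(3,3) else R.from_euler('xyz',A).as_matrix()
        return P@M.T+np.array(d['eye'])
    return P@T[:3,:3].T+T[:3,3]
E
python3 - <<'E'
from h import *
s=ctrl.read_state();print(s)
for n in('top','scene'):
    d=grab(n,n+'0.png');print(d['K'],d['eye'],d['attitude']);np.save(n+'c.npy',cloud(d));np.save(n+'f.npy',d['frame'])
E
```

```text
{'t': 0.0, 'joints': array([ 1.23743081e+00,  4.91567795e-01,  1.55946269e+00, -5.13017125e-06,
        1.09167514e+00, -1.05586974e-01]), 'qd': array([-0.0002851 , -0.00173398, -0.00099786,  0.00182308,  0.00112177,
       -0.0004006 ]), 'tau': array([-2.07350320e-03, -6.18458605e+01, -2.61592287e+01, -2.01141679e-04,
        4.07803207e-03, -1.16075614e-05]), 'ee_pos': array([141.0306402 , 608.64900527, 230.71805844]), 'ee_rot': array([-3.14048541e+00, -1.12771812e-04,  2.91381642e+00]), 'contact_force': array([0.32552997, 0.69957676, 0.08186551]), 'ft_torque': array([-0.02811443,  0.01279973, -0.00290109]), 'grip_force': 0.0, 'finger_gap': 85.68595477472479}
[[378.07600014   0.         317.47477427]
 [  0.         378.07600014 203.41404963]
 [  0.           0.           1.        ]] [ 332.82918143   37.97430745 1106.82807941] [-2.95409029 -0.00980663 -1.5560938 ]
[[375.068055     0.         315.05150042]
 [  0.         375.068055   201.3991662 ]
 [  0.           0.           1.        ]] [ -34.51744124 -912.84457949  655.18048691] [-2.03396963 -0.01564588 -0.53605221]
```

View pics/top0.png

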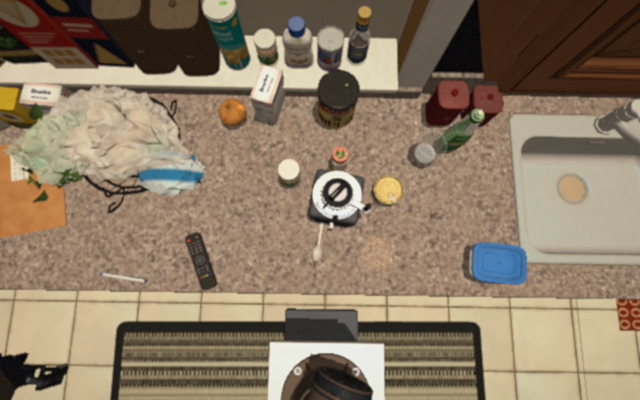

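View pics/scene0.png

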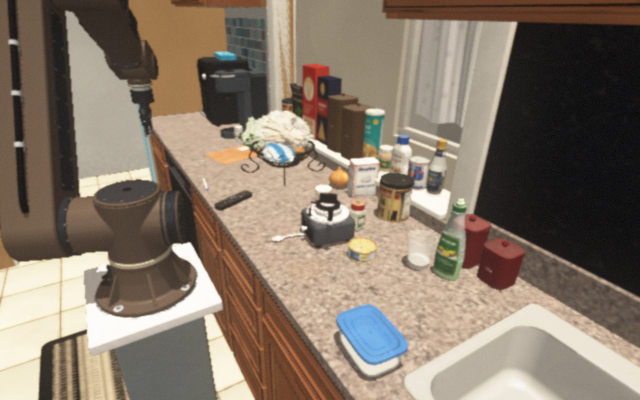

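The top view shows the grinder at about (337,195), the post at (366,207), the marker near (331,224), the tin at (387,191) and the jar at (289,172).

```bash
python3 - <<'E'
from h import *
c=np.load('topc.npy');f=np.load('topf.npy')
cv2.imwrite('pics/crop0.png',cv2.resize(f[150:250,277:407][:,:,::-1],(780,600),interpolation=cv2.INTER_CUBIC))
w=c[160:235,300:380].reshape(-1,3)
col=f[160:235,300:380].reshape(-1,3).astype(int)
print('table z',np.median(c[240:260,340:370,2]))
for lo,hi in((80,100),(98,125),(125,148),(144,160)):
    m=(w[:,2]>lo)&(w[:,2]<hi);q=w[m];print(lo,hi,m.sum(),q.mean(0).round(1),q.min(0).round(),q.max(0).round())
q=w[(w[:,2]>85)&(w[:,2]<97)][:,:2];(x,y),r=cv2.minEnclosingCircle(q.astype(np.float32));print('flange',x,y,r)
q=w[(w[:,2]>125)]
n,l=0,0
import scipy.cluster.hierarchy as H
L=H.fcluster(H.linkage(q[:,:2]),15,'distance')
for k in set(L):
    a=q[L==k];e,v=np.linalg.eigh(np.cov(a[:,:2].T)) if len(a)>2 else (0,0);print(len(a),a.mean(0).round(1),a[:,2].max().round(),e,v)
for n,(u,v) in dict(jar=(289,165),tin=(387,191),spice=(340,154),glass=(424,150)).items(): print(n,c[v,u].round())
E
```

```text
table z -0.6708625492007059
80 100 1083 [551.8 -18.8  89. ] [483. -93.  80.] [654.  48. 100.]
98 125 820 [543.8 -27.3 115. ] [ 485. -108.   98.] [648.  22. 125.]
125 148 42 [527.6 -53.7 137.7] [ 503. -106.  125.] [565.  -1. 148.]
144 160 148 [543.6 -36.3 151.2] [ 503. -105.  144.] [575.  -1. 156.]
flange 567.3832397460938 -18.69292640686035 84.5649185180664
22 [ 332.8   38.  1106.8] 1107.0 [-8.96831017e-44  3.86106092e-27] [[ 0.35112344 -0.93632918]
 [-0.93632918 -0.35112344]]
41 [509.5 -97.7 144.3] 154.0 [16.84035925 19.22564572] [[ 0.30498576 -0.95235691]
 [-0.95235691 -0.30498576]]
137 [550.6 -21.  149.6] 156.0 [ 22.39508296 266.21176304] [[-0.68066971 -0.73259044]
 [-0.73259044  0.68066971]]
jar [630. 111. 104.]
tin [ 576. -171.   35.]
spice [666. -30.  97.]
glass [ 711. -291.   13.]
```

View pics/crop0.png

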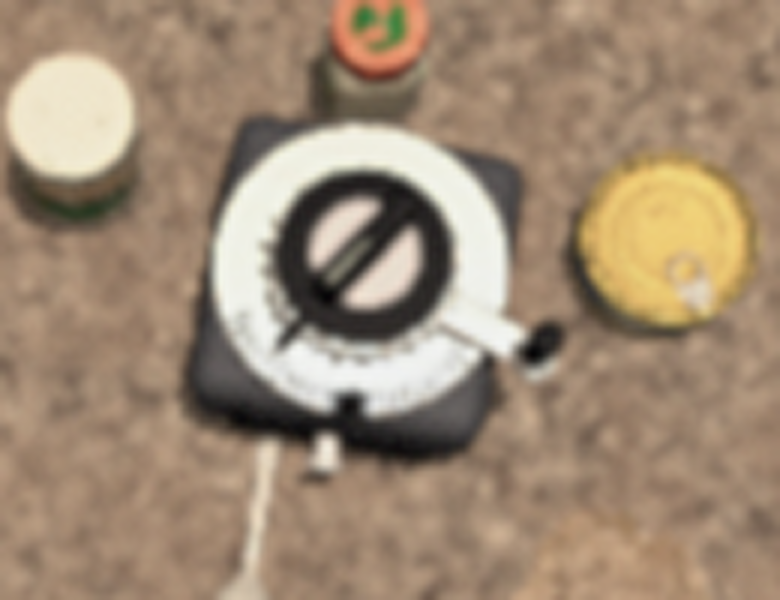

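The crop shows the bar and pointer running from (410,200) to (280,350), the post at (543,345) and the marker at (348,405). The axis comes out near (551,-21). The post radius measures 87 mm, which matches the 88 mm given. The pointer is at about 137° and the marker at about 174°.

```bash
cat >> h.py <<'E'
def rows(targets,op=100):
    """targets: list of (x,y,z,yaw,n); prints rows"""
    s=ctrl.read_state();p=np.array(s['ee_pos']);yaw=s['ee_rot'][2];out=[]
    for x,y,z,yw,n in targets:
        d=(np.array([x,y,z])-p)/n;dy=((yw-yaw+np.pi)%(2*np.pi)-np.pi)/n
        for i in range(n):
            c,s_=np.cos(yaw),np.sin(yaw)
            out.append([op,round((c*d[0]+s_*d[1])/10,2),round((s_*d[0]-c*d[1])/10,2),round(-d[2]/10,2),round(-dy,3)])
            yaw+=dy
        p=np.array([x,y,z],float)
    for i in range(0,len(out),5): print(out[i:i+5])
E
python3 - <<'E'
from h import *
rows([(330,400,260,2.0,6),(470,-20,300,1.08,9)])
E
```

```text
[[100, np.float64(-3.85), np.float64(-2.68), np.float64(-0.49), np.float64(0.152)], [100, np.float64(-4.21), np.float64(-2.06), np.float64(-0.49), np.float64(0.152)], [100, np.float64(-4.48), np.float64(-1.4), np.float64(-0.49), np.float64(0.152)], [100, np.float64(-4.64), np.float64(-0.7), np.float64(-0.49), np.float64(0.152)], [100, np.float64(-4.69), np.float64(0.01), np.float64(-0.49), np.float64(0.152)]]
[[100, np.float64(-4.64), np.float64(0.72), np.float64(-0.49), np.float64(0.152)], [100, np.float64(-4.89), np.float64(-0.53), np.float64(-0.44), np.float64(0.102)], [100, np.float64(-4.92), np.float64(-0.03), np.float64(-0.44), np.float64(0.102)], [100, np.float64(-4.9), np.float64(0.48), np.float64(-0.44), np.float64(0.102)], [100, np.float64(-4.82), np.float64(0.97), np.float64(-0.44), np.float64(0.102)]]
[[100, np.float64(-4.7), np.float64(1.46), np.float64(-0.44), np.float64(0.102)], [100, np.float64(-4.52), np.float64(1.93), np.float64(-0.44), np.float64(0.102)], [100, np.float64(-4.3), np.float64(2.38), np.float64(-0.44), np.float64(0.102)], [100, np.float64(-4.04), np.float64(2.81), np.float64(-0.44), np.float64(0.102)], [100, np.float64(-3.73), np.float64(3.21), np.float64(-0.44), np.float64(0.102)]]
```

Emit:
{"method": "play_rows", "body": {"commands": [[[100,-3.85,-2.7,-0.5,0.15],[100,-4.2,-2.05,-0.5,0.15],[100,-4.5,-1.4,-0.5,0.15],[100,-4.65,-0.7,-0.5,0.15],[100,-4.7,0,-0.5,0.15]]]}}

```text
t: 0.72
ee_pos: [300.2, 434.1, 256.3]
ee_rot: [-3.141, 0.0, 2.159]
contact_force: [-0.1, 0.1, -0.1]
finger_gap: 85.3
grip_force: 0.0
```

Emit:
{"method": "play_rows", "body": {"commands": [[[100,-4.65,0.7,-0.5,0.15],[100,-4.9,-0.5,-0.45,0.1],[100,-4.9,0,-0.45,0.1],[100,-4.9,0.5,-0.45,0.1],[100,-4.8,1,-0.45,0.1]]]}}

```text
t: 1.35
ee_pos: [397.8, 214.2, 279.4]
ee_rot: [-3.142, -0.0, 1.611]
contact_force: [-0.0, 0.1, 0.1]
finger_gap: 85.6
grip_force: 0.0
```

Emit:
{"method": "play_rows", "body": {"commands": [[[100,-4.7,1.45,-0.45,0.1],[100,-4.5,1.95,-0.45,0.1],[100,-4.3,2.4,-0.45,0.1],[100,-4.05,2.8,-0.45,0.1],[100,-3.7,3.2,-0.45,0.1]]]}}

```text
t: 1.98
ee_pos: [482.1, -16.7, 301.8]
ee_rot: [-3.141, -0.0, 1.11]
contact_force: [0.7, 1.1, -0.5]
finger_gap: 85.3
grip_force: 0.0
```

```bash
cat > look.py <<'E'
import sys
from h import *
from scipy.spatial.transform import Rotation as R
s=ctrl.read_state();d=grab('wrist',sys.argv[1])
T=np.array(d['tool_from_camera']);W=np.eye(4);W[:3,:3]=R.from_euler('xyz',s['ee_rot']).as_matrix();W[:3,3]=s['ee_pos']
T=W@T;c=cloud(d,T);np.save('wc.npy',c);np.save('wf.npy',d['frame']);print('cam',T[:3,3].round())
ok=d['z_map']>0;v,u=np.mgrid[:400,:640]
def near(lo,hi,r0,r1,A):
    r=np.hypot(c[...,0]-A[0],c[...,1]-A[1]);return ok&(c[...,2]>lo)&(c[...,2]<hi)&(r>r0)&(r<r1)
A=np.array([551,-21.])
for k in range(3):
    q=c[near(150,160,0,33,A)]
    if len(q)>50:
        (x,y),(w,h),a=cv2.minAreaRect(q[:,:2].astype(np.float32));A=np.array([x,y])
e,vv=np.linalg.eigh(np.cov(q[:,:2].T));b=vv[:,1]
print('axis(bar)',A,w,h,'bar',np.degrees(np.arctan2(b[1],b[0]))%180,q[:,2].mean(),len(q))
def rep(n,q):
    if len(q)<5: print(n,len(q));return
    m=(q[:,:2].max(0)+q[:,:2].min(0))/2-A;print(n,len(q),q.mean(0).round(1),'r',np.hypot(*m).round(1),'ang',np.degrees(np.arctan2(m[1],m[0])).round(2))
rep('post',c[near(146,154,70,105,A)])
rep('fin',c[near(106,122,56,72,A)])
q=c[near(86,94,62,69,A)]
if len(q)>50:
    sol=np.linalg.lstsq(np.c_[2*q[:,:2],np.ones(len(q))],(q[:,:2]**2).sum(1),rcond=None)[0];print('flange c',sol[:2],np.sqrt(sol[2]+sol[:2]@sol[:2]))
E
python3 look.py w1.png
```

```text
cam [516.  50. 444.]
axis(bar) [553.62744141 -20.47498703] 14.060542106628418 55.09213638305664 bar 137.6471709877671 152.7837791822066 670
post 138 [512.5 -97.1 149.7] r 87.8 ang -117.96
fin 39 [494.8 -20.5 113.6] r 48.0 ang -163.36
flange c [553.66184428 -20.55547447] 64.76455984181136
```

View pics/w1.png

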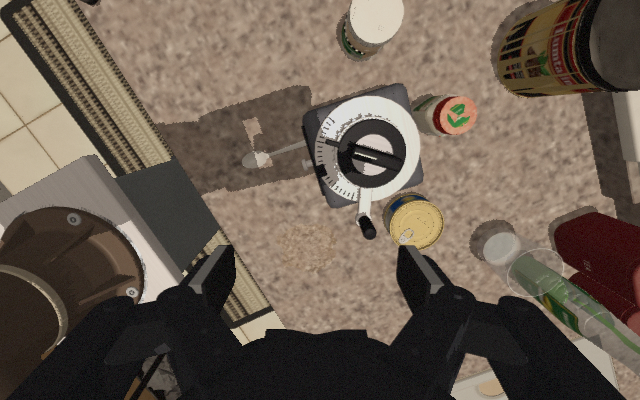

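The wrist view shows the marker at (320,170), the pointer tip at (328,142) and the post at (368,228). The axis is confirmed by both the bar and the flange fit. I still need the fin angle, and I'll plan the approach to the post in the same script.

```bash
python3 - <<'E'
from h import *
c=np.load('wc.npy');f=np.load('wf.npy').astype(int).sum(2);A=np.array([553.6,-20.5])
d=c[...,:2]-A;r=np.hypot(*np.moveaxis(d,-1,0));a=np.degrees(np.arctan2(d[...,1],d[...,0]))%360
m=(r>58)&(r<70)&(c[...,2]>98)&(c[...,2]<122)&(np.abs(a-170)<60)
for x in sorted(zip(a[m].round(1),r[m].round(),c[...,2][m].round(),f[m])):print(*x,end=' | ')
h=np.radians(-118);px,py=A+88*np.array([np.cos(h),np.sin(h)]);print();print(px,py)
rows([(px,py,180,np.radians(62),5),(px,py,113,np.radians(62),3)],60)
E
```

```text
173.8 61.0 112.0 21 | 173.9 61.0 99.0 59 | 173.9 62.0 110.0 44 | 173.9 64.0 101.0 57 | 173.9 65.0 99.0 32 | 173.9 65.0 111.0 18 | 173.9 66.0 103.0 48 | 174.0 61.0 105.0 56 | 174.0 62.0 115.0 32 | 174.0 64.0 113.0 30 | 174.1 64.0 106.0 31 | 174.2 61.0 116.0 57 | 174.2 65.0 103.0 69 | 174.2 66.0 107.0 53 | 174.3 62.0 102.0 4 | 174.3 66.0 113.0 30 | 174.4 65.0 115.0 57 | 174.5 60.0 111.0 56 | 174.7 60.0 104.0 42 | 174.7 60.0 116.0 59 | 174.7 64.0 115.0 73 | 174.8 63.0 117.0 66 | 174.8 67.0 116.0 61 | 175.2 66.0 116.0 73 | 175.3 62.0 116.0 64 | 175.6 64.0 115.0 69 | 175.8 61.0 116.0 66 | 176.0 63.0 116.0 63 | 176.0 67.0 114.0 50 | 176.1 66.0 116.0 9 | 176.3 62.0 116.0 33 | 176.5 60.0 114.0 53 | 176.6 65.0 116.0 54 | 176.7 61.0 117.0 60 | 177.2 64.0 115.0 68 | 177.3 63.0 116.0 57 | 177.3 67.0 115.0 64 | 177.6 60.0 114.0 62 | 177.8 65.0 115.0 60 | 178.1 62.0 115.0 70 | 178.3 64.0 114.0 68 | 
512.2865024748417 -98.19938817158557
[[60, np.float64(-1.13), np.float64(1.2), np.float64(2.44), np.float64(0.004)], [60, np.float64(-1.13), np.float64(1.21), np.float64(2.44), np.float64(0.004)], [60, np.float64(-1.12), np.float64(1.21), np.float64(2.44), np.float64(0.004)], [60, np.float64(-1.12), np.float64(1.22), np.float64(2.44), np.float64(0.004)], [60, np.float64(-1.11), np.float64(1.22), np.float64(2.44), np.float64(0.004)]]
[[60, np.float64(0.0), np.float64(0.0), np.float64(2.23), np.float64(-0.0)], [60, np.float64(0.0), np.float64(0.0), np.float64(2.23), np.float64(-0.0)], [60, np.float64(0.0), np.float64(0.0), np.float64(2.23), np.float64(-0.0)]]
```

Emit:
{"method": "play_rows", "body": {"commands": [[[60,-1.13,1.2,2.45,0],[60,-1.13,1.2,2.45,0],[60,-1.12,1.2,2.45,0],[60,-1.12,1.22,2.45,0],[60,-1.11,1.22,2.45,0]]]}}

```text
t: 2.65
ee_pos: [511.3, -92.4, 178.3]
ee_rot: [-3.141, -0.0, 1.114]
contact_force: [0.4, -0.0, 0.4]
finger_gap: 51.1
grip_force: 0.0
```

Emit:
{"method": "play_rows", "body": {"commands": [[[60,0,0,2.2,0],[60,0,0,2.2,0],[60,0,0,2.2,0],[60,0,0,0,0]]]}}

```text
t: 3.15
ee_pos: [510.6, -91.8, 112.1]
ee_rot: [-3.138, 0.0, 1.114]
contact_force: [0.4, -0.6, 0.7]
finger_gap: 51.2
grip_force: 0.0
```

```bash
cat > st.py <<'E'
from h import *
s=ctrl.read_state();A=np.array([553.6,-20.5]);p=s['ee_pos'][:2]-A;r=np.hypot(*p);a=np.arctan2(p[1],p[0]);t=np.array([-np.sin(a),np.cos(a)])
print(s['t'],'r',r.round(2),'ang',np.degrees(a).round(2),'yaw',np.degrees(s['ee_rot'][2]).round(2),'Ft(ccw+)',(s['contact_force'][:2]@t).round(2),'Fr',(s['contact_force'][:2]@p/r).round(2),s['contact_force'].round(1),s['finger_gap'],s['grip_force'],s['ee_pos'],'Tz',s['ft_torque'])
E
python3 st.py
```

```text
3.15 r 83.28 ang -121.12 yaw 63.81 Ft(ccw+) 0.61 Fr 0.32 [ 0.4 -0.6  0.7] 51.20462654828027 0.0 [510.55881616 -91.79891717 112.05394863] Tz [0.03259937 0.03356736 0.00815162]
```

Emit:
{"method": "play_rows", "body": {"commands": [[[60,-0.5,0.43,0,0.03],[40,0,0,0,0],[0,0,0,0,0],[0,0,0,0,0],[0,0,0,0,0]]], "grip_force": 30}}

```text
t: 3.78
ee_pos: [512.8, -98.5, 113.9]
ee_rot: [3.141, 0.0, 1.084]
contact_force: [-3.6, -0.5, 6.2]
finger_gap: 15.3
grip_force: 29.3
```

```bash
python3 st.py
```

```text
3.775 r 87.96 ang -117.6 yaw 62.11 Ft(ccw+) -3.01 Fr 2.11 [-3.6 -0.5  6.2] 15.287170480890529 29.264779686927795 [512.84049168 -98.45168407 113.85137359] Tz [-0.11809984  0.40859217 -0.0064912 ]
```

Emit:
{"method": "play_rows", "body": {"commands": [[[0,0,0,-0.3,0],[0,0.04,0.88,0,-0.1],[0,0.04,0.88,0,-0.1],[0,0.04,0.88,0,-0.1],[0,0,0,0,0]]]}}

```text
t: 4.4
ee_pos: [536.9, -106.7, 114.7]
ee_rot: [-3.138, -0.001, 1.383]
contact_force: [0.1, 2.4, -22.5]
finger_gap: 14.8
grip_force: 31.1
```

```bash
python3 st.py
```

```text
4.4 r 87.84 ang -100.96 yaw 79.26 Ft(ccw+) -0.39 Fr -2.38 [  0.1   2.4 -22.5] 14.84696651708668 31.133615970611572 [ 536.89717378 -106.73840732  114.67277052] Tz [ 0.16456996 -0.29654641  0.05642414]
```

Emit:
{"method": "play_rows", "body": {"commands": [[[0,0.04,0.88,0.22,-0.1],[0,0.04,0.88,0,-0.1],[0,0.04,0.88,0,-0.1],[0,0.04,0.88,0,-0.1],[0,0.04,0.88,0,-0.1]]]}}

```text
t: 5.03
ee_pos: [580.7, -104.1, 114.3]
ee_rot: [-3.141, -0.001, 1.885]
contact_force: [-4.7, 3.3, -5.2]
finger_gap: 15.4
grip_force: 32.7
```

```bash
python3 st.py
```

```text
5.025 r 87.92 ang -72.05 yaw 107.98 Ft(ccw+) -3.43 Fr -4.56 [-4.7  3.3 -5.2] 15.352046725606227 32.722270488739014 [ 580.69686302 -104.13598031  114.28876177] Tz [0.7211519  0.4534951  0.08698289]
```

Emit:
{"method": "play_rows", "body": {"commands": [[[55,0,0,0,0],[55,0,0,0,0],[55,0,0,-2.5,0],[55,0,0,-2.5,0],[55,0,0,-2.5,0]]]}}

```text
t: 5.65
ee_pos: [581.1, -105.0, 190.4]
ee_rot: [3.141, 0.001, 1.881]
contact_force: [-0.0, -0.1, 0.9]
finger_gap: 47.2
grip_force: 0.0
```

```bash
python3 st.py; python3 -c "
from h import *
rows([(553.6,-20.5,188,np.radians(137.6),5),(553.6,-20.5,119,np.radians(137.6),3)],55)"
```

```text
5.65 r 88.87 ang -71.95 yaw 107.77 Ft(ccw+) -0.04 Fr 0.08 [-0.  -0.1  0.9] 47.155757855242705 0.0 [ 581.14008926 -104.99221421  190.38399957] Tz [-0.00096269  0.06269507 -0.0338076 ]
[[55, np.float64(1.78), np.float64(-0.01), np.float64(0.05), np.float64(-0.104)], [55, np.float64(1.77), np.float64(0.18), np.float64(0.05), np.float64(-0.104)], [55, np.float64(1.74), np.float64(0.36), np.float64(0.05), np.float64(-0.104)], [55, np.float64(1.69), np.float64(0.54), np.float64(0.05), np.float64(-0.104)], [55, np.float64(1.63), np.float64(0.71), np.float64(0.05), np.float64(-0.104)]]
[[55, np.float64(0.0), np.float64(0.0), np.float64(2.3), np.float64(0.0)], [55, np.float64(0.0), np.float64(0.0), np.float64(2.3), np.float64(0.0)], [55, np.float64(0.0), np.float64(0.0), np.float64(2.3), np.float64(0.0)]]
```

Emit:
{"method": "play_rows", "body": {"commands": [[[55,1.78,0,0,-0.104],[55,1.77,0.18,0,-0.104],[55,1.74,0.36,0,-0.104],[55,1.69,0.54,0,-0.104],[55,1.63,0.71,0,-0.104]]]}}

```text
t: 6.28
ee_pos: [553.4, -20.0, 189.7]
ee_rot: [3.141, 0.001, 2.404]
contact_force: [-0.3, 0.9, -0.1]
finger_gap: 47.1
grip_force: 0.0
```

Emit:
{"method": "play_rows", "body": {"commands": [[[55,0,0,1,0],[55,0,0,0.5,0]]]}}

```text
t: 6.52
ee_pos: [553.6, -20.7, 173.5]
ee_rot: [-3.142, -0.0, 2.401]
contact_force: [-0.6, -0.1, -0.3]
finger_gap: 47.3
grip_force: 0.0
```

```bash
python3 st.py; python3 look.py w2.png; python3 -c "
from h import *
rows([(553.6,-20.5,119,np.radians(137.6),3)],55)"
```

```text
6.525 r 0.21 ang -83.15 yaw 137.54 Ft(ccw+) -0.61 Fr 0.04 [-0.6 -0.1 -0.3] 47.31976094545912 0.0 [553.6247407  -20.70581839 173.48474719] Tz [ 0.0072507  -0.00034992 -0.01959518]
cam [500.  29. 316.]
axis(bar) [553.65594482 -20.11056328] 13.649003028869629 55.52427673339844 bar 137.14794021393638 152.70801927133743 1652
post 53 [584.  -97.6 148.3] r 83.7 ang -68.84
fin 99 [490.9 -14.7 114.6] r 57.6 ang 159.76
flange c [553.70999375 -20.37802339] 64.78451530283348
[[55, np.float64(0.0), np.float64(0.01), np.float64(1.8), np.float64(-0.0)], [55, np.float64(0.0), np.float64(0.01), np.float64(1.8), np.float64(-0.0)], [55, np.float64(0.0), np.float64(0.01), np.float64(1.8), np.float64(-0.0)]]
```

Emit:
{"method": "play_rows", "body": {"commands": [[[55,0,0,1.8,0],[55,0,0,1.8,0],[55,0,0,1.8,0],[40,0,0,0,0],[0,0,0,0,0]]], "grip_force": 50}}

```text
t: 7.2
ee_pos: [554.7, -21.2, 121.2]
ee_rot: [3.14, 0.002, 2.401]
contact_force: [-2.1, -1.7, 14.8]
finger_gap: 17.3
grip_force: 7.6
```

Emit:
{"method": "play_rows", "body": {"commands": [[[0,0,0,0,0],[0,0,0,0,0],[0,0,0,0,-0.1],[0,0,0,0,-0.1],[0,0,0,0,-0.1]]]}}

```text
t: 7.82
ee_pos: [554.6, -21.2, 121.4]
ee_rot: [3.141, 0.003, 2.704]
contact_force: [-2.2, 0.2, 13.8]
finger_gap: 13.6
grip_force: 54.5
```

```bash
python3 st.py
```

```text
7.825 r 1.25 ang -34.54 yaw 154.93 Ft(ccw+) -1.09 Fr -1.89 [-2.2  0.2 13.8] 13.568999516781986 54.5207364039743 [554.63275589 -21.21090987 121.36352463] Tz [-0.01821784  0.23393684 -0.09073234]
```

Emit:
{"method": "play_rows", "body": {"commands": [[[0,0,0,0,-0.1],[0,0,0,0,-0.1],[0,0,0,0,-0.1],[0,0,0,0,-0.07],[0,0,0,0,0]]]}}

```text
t: 8.45
ee_pos: [554.7, -20.8, 121.4]
ee_rot: [3.141, 0.003, 3.072]
contact_force: [-0.8, 2.1, 14.7]
finger_gap: 13.2
grip_force: 53.5
```

```bash
python3 st.py
```

```text
8.45 r 1.16 ang -13.05 yaw 176.03 Ft(ccw+) 1.9 Fr -1.24 [-0.8  2.1 14.7] 13.180462052800038 53.46096432876948 [554.72808565 -20.76138692 121.37429205] Tz [0.52727527 0.21237555 0.16298505]
```

Emit:
{"method": "play_rows", "body": {"commands": [[[55,0,0,0,0],[55,0,0,0,0],[55,0,0,-2.5,0],[55,0,0,-2.5,0],[55,0,0,-2.5,0]]]}}

```text
t: 9.07
ee_pos: [553.5, -20.5, 195.5]
ee_rot: [3.141, -0.001, 3.073]
contact_force: [0.8, -0.1, 0.0]
finger_gap: 47.0
grip_force: 0.0
```

```bash
python3 look.py w3.png;python3 - <<'E'
from h import *
c=np.load('wc.npy');f=np.load('wf.npy').astype(int).sum(2);A=np.array([553.6,-20.4])
d=c[...,:2]-A;r=np.hypot(*np.moveaxis(d,-1,0));a=np.degrees(np.arctan2(d[...,1],d[...,0]))%360
m=(r>59)&(r<69)&(c[...,2]>113)&(c[...,2]<122)&(np.abs(a-170)<60)
print('fin',m.sum(),a[m].min(),a[m].max(),np.median(a[m]))
rows([(580.8,-104.1,185,np.radians(108),5)],55)
E
python3 st.py
```

```text
cam [481. -15. 338.]
axis(bar) [553.74487305 -20.6872673 ] 13.592366218566895 55.49330520629883 bar 176.01218451456907 152.60499074084524 1344
post 316 [ 580.9 -103.1  149.4] r 87.3 ang -71.22
fin 70 [494.2 -19.2 115.3] r 36.7 ang -127.66
flange c [553.64876991 -20.74353592] 64.70281270581354
fin 61 174.32572884712368 178.07201278721115 176.5085659887881
[[55, np.float64(-0.64), np.float64(-1.63), np.float64(0.27), np.float64(0.238)], [55, np.float64(-1.0), np.float64(-1.43), np.float64(0.27), np.float64(0.238)], [55, np.float64(-1.31), np.float64(-1.16), np.float64(0.27), np.float64(0.238)], [55, np.float64(-1.55), np.float64(-0.82), np.float64(0.27), np.float64(0.238)], [55, np.float64(-1.7), np.float64(-0.43), np.float64(0.27), np.float64(0.238)]]
9.125 r 1.07 ang -7.01 yaw 176.05 Ft(ccw+) 0.18 Fr 1.39 [1.4 0.  3.8] 47.24047087493961 0.0 [554.66134464 -20.63053531 198.58555115] Tz [-0.007847   -0.07978928 -0.04334187]
```

View pics/w3.png

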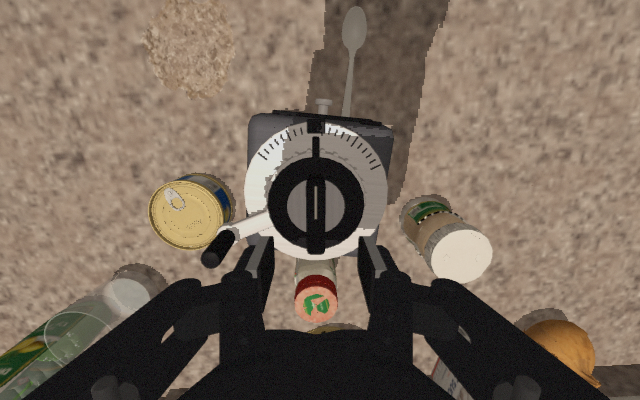

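The pointer (316,145) lines up with the fin (316,127): 176.0° against about 176.2°. Next is the post at (217,247), which sits at -72°.

```bash
python3 -c "
from h import *
rows([(580.8,-104.1,185,np.radians(108),8)],55)"
```

```text
[[55, np.float64(-0.4), np.float64(-1.02), np.float64(0.17), np.float64(0.148)], [55, np.float64(-0.54), np.float64(-0.95), np.float64(0.17), np.float64(0.148)], [55, np.float64(-0.68), np.float64(-0.86), np.float64(0.17), np.float64(0.148)], [55, np.float64(-0.8), np.float64(-0.75), np.float64(0.17), np.float64(0.148)], [55, np.float64(-0.9), np.float64(-0.62), np.float64(0.17), np.float64(0.148)]]
[[55, np.float64(-0.98), np.float64(-0.48), np.float64(0.17), np.float64(0.148)], [55, np.float64(-1.04), np.float64(-0.33), np.float64(0.17), np.float64(0.148)], [55, np.float64(-1.08), np.float64(-0.17), np.float64(0.17), np.float64(0.148)]]
```

Emit:
{"method": "play_rows", "body": {"commands": [[[55,-0.4,-1.02,0.1,0.148],[55,-0.54,-0.95,0.1,0.148],[55,-0.68,-0.86,0.1,0.148],[55,-0.8,-0.75,0.1,0.148],[55,-0.9,-0.62,0.1,0.148]]]}}

```text
t: 9.75
ee_pos: [570.1, -73.1, 189.5]
ee_rot: [-3.141, -0.001, 2.328]
contact_force: [0.5, -0.2, 0.3]
finger_gap: 47.0
grip_force: 0.0
```

Emit:
{"method": "play_rows", "body": {"commands": [[[55,-0.98,-0.48,0.1,0.148],[55,-1.04,-0.33,0.1,0.148],[55,-1.08,-0.17,0.1,0.148],[55,0,0,0,0]]]}}

```text
t: 10.25
ee_pos: [580.0, -104.3, 186.4]
ee_rot: [-3.141, -0.001, 1.889]
contact_force: [0.4, -0.2, 0.2]
finger_gap: 46.9
grip_force: 0.0
```

```bash
python3 -c "
from h import *
rows([(580.8,-104.1,116,np.radians(108),4)],55)"; python3 st.py
```

```text
[[55, np.float64(-0.0), np.float64(0.02), np.float64(1.76), np.float64(0.001)], [55, np.float64(-0.0), np.float64(0.02), np.float64(1.76), np.float64(0.001)], [55, np.float64(-0.0), np.float64(0.02), np.float64(1.76), np.float64(0.001)], [55, np.float64(-0.0), np.float64(0.02), np.float64(1.76), np.float64(0.001)]]
10.25 r 87.85 ang -72.51 yaw 108.24 Ft(ccw+) 0.27 Fr 0.33 [ 0.4 -0.2  0.2] 46.932296660350765 0.0 [ 579.99716997 -104.29175145  186.42211651] Tz [ 0.03090227 -0.00082211 -0.02118966]
```

Emit:
{"method": "play_rows", "body": {"commands": [[[55,0,0.02,2.3,0],[55,0,0.02,2.3,0],[55,0,0.02,2.5,0],[55,0,0,0,0],[35,0,0,0,0]]], "grip_force": 30}}

```text
t: 10.88
ee_pos: [580.9, -103.3, 116.8]
ee_rot: [3.141, 0.0, 1.891]
contact_force: [-0.4, -1.2, 0.5]
finger_gap: 30.3
grip_force: 0.0
```

Emit:
{"method": "play_rows", "body": {"commands": [[[0,0,0,0,0],[0,0,0,0,0],[0,0,0,0,0],[0,0.04,-0.88,0,0.1],[0,0,0,0,0]]]}}

```text
t: 11.5
ee_pos: [572.3, -106.0, 117.1]
ee_rot: [3.14, 0.001, 1.788]
contact_force: [-0.6, 1.1, 6.4]
finger_gap: 15.1
grip_force: 30.1
```

```bash
python3 st.py
```

```text
11.5 r 87.48 ang -77.68 yaw 102.46 Ft(ccw+) -0.36 Fr -1.19 [-0.6  1.1  6.4] 15.11002046506081 30.14607846736908 [ 572.26850705 -105.96447938  117.0848401 ] Tz [0.10272703 0.12357623 0.01921507]
```

Emit:
{"method": "play_rows", "body": {"commands": [[[0,0.01,-0.44,0,0.05],[0,0.01,-0.44,0,0.05],[0,0.01,-0.44,0,0.05],[0,0,0,0,0],[0,0,0,0,0]]]}}

```text
t: 12.12
ee_pos: [559.5, -107.8, 117.0]
ee_rot: [3.14, 0.0, 1.64]
contact_force: [-0.0, 0.6, 6.3]
finger_gap: 15.2
grip_force: 30.3
```

```bash
python3 st.py
```

```text
12.125 r 87.49 ang -86.14 yaw 93.95 Ft(ccw+) 0.02 Fr -0.58 [-0.   0.6  6.3] 15.235979148074788 30.260543525218964 [ 559.49489883 -107.78873698  117.04599919] Tz [ 0.10509597  0.12914535 -0.00574125]
```

Emit:
{"method": "play_rows", "body": {"commands": [[[0,0.01,-0.44,0,0.05],[0,0.01,-0.44,0,0.05],[0,0,0,0,0],[0,0,0,0,0]]]}}

```text
t: 12.62
ee_pos: [550.7, -108.0, 117.1]
ee_rot: [3.14, 0.0, 1.54]
contact_force: [-0.9, 1.1, 7.5]
finger_gap: 15.4
grip_force: 30.3
```

```bash
python3 st.py
```

```text
12.625 r 87.54 ang -91.87 yaw 88.22 Ft(ccw+) -0.94 Fr -1.11 [-0.9  1.1  7.5] 15.353371407076466 30.26761293411255 [ 550.74122787 -107.99056635  117.05366855] Tz [ 0.12192197  0.14843832 -0.07221367]
```

Emit:
{"method": "play_rows", "body": {"commands": [[[0,0.01,-0.44,0,0.05],[0,0,0,0,0],[0,0,0,0,0]]]}}

```text
t: 13.0
ee_pos: [546.4, -107.7, 117.1]
ee_rot: [3.14, 0.0, 1.49]
contact_force: [-0.3, 1.4, 7.5]
finger_gap: 15.2
grip_force: 30.3
```

```bash
python3 st.py
```

```text
13.0 r 87.54 ang -94.74 yaw 85.36 Ft(ccw+) -0.4 Fr -1.33 [-0.3  1.4  7.5] 15.172762676574944 30.2551406621933 [ 546.36880821 -107.73679697  117.06247645] Tz [ 0.18887483  0.0933787  -0.05295043]
```

Emit:
{"method": "play_rows", "body": {"commands": [[[0,0.01,-0.44,0,0.05],[0,0,0,0,0],[0,0,0,0,0]]]}}

```text
t: 13.38
ee_pos: [542.0, -107.3, 117.1]
ee_rot: [3.14, 0.0, 1.44]
contact_force: [0.0, 1.8, 7.1]
finger_gap: 14.9
grip_force: 30.3
```

```bash
python3 st.py
```

```text
13.375 r 87.53 ang -97.61 yaw 82.5 Ft(ccw+) -0.2 Fr -1.8 [0.  1.8 7.1] 14.943754360973644 30.276491045951843 [ 542.002992   -107.25595549  117.05869259] Tz [ 0.17025854  0.0617473  -0.04443141]
```

Emit:
{"method": "play_rows", "body": {"commands": [[[0,0.01,-0.44,0,0.05],[0,0,0,0,0],[0,0,0,0,0]]]}}

```text
t: 13.75
ee_pos: [538.1, -106.7, 117.1]
ee_rot: [3.139, 0.0, 1.39]
contact_force: [1.7, 0.7, 6.5]
finger_gap: 14.9
grip_force: 30.2
```

```bash
python3 st.py
```

```text
13.75 r 87.54 ang -100.22 yaw 79.64 Ft(ccw+) 1.58 Fr -1.03 [1.7 0.7 6.5] 14.876109792502241 30.212607085704803 [ 538.07130181 -106.65647831  117.06988706] Tz [ 0.21415778 -0.28053496  0.03629092]
```

Emit:
{"method": "play_rows", "body": {"commands": [[[0,0.01,-0.44,0,0.05],[0,0,0,0,0],[0,0,0,0,0]]]}}

```text
t: 14.12
ee_pos: [534.2, -105.9, 117.1]
ee_rot: [3.138, -0.0, 1.34]
contact_force: [5.4, 2.3, 6.1]
finger_gap: 15.2
grip_force: 30.3
```

```bash
python3 st.py
```

```text
14.125 r 87.54 ang -102.78 yaw 76.78 Ft(ccw+) 4.72 Fr -3.45 [5.4 2.3 6.1] 15.16801053110976 30.262638330459595 [ 534.24339083 -105.8694356   117.13525592] Tz [ 0.2482046  -0.66211682  0.05715572]
```

Emit:
{"method": "play_rows", "body": {"commands": [[[0,0.01,-0.35,0,0.04],[0,0,0,0,0],[0,0,0,0,0]]]}}

```text
t: 14.5
ee_pos: [531.2, -105.1, 117.2]
ee_rot: [3.137, -0.0, 1.3]
contact_force: [7.0, -0.2, 5.5]
finger_gap: 15.5
grip_force: 30.3
```

```bash
python3 st.py
```

```text
14.5 r 87.55 ang -104.82 yaw 74.49 Ft(ccw+) 6.83 Fr -1.59 [ 7.  -0.2  5.5] 15.45265926444328 30.253160297870636 [ 531.20948594 -105.13952871  117.16465979] Tz [ 0.00882488 -0.90732966  0.14395197]
```

Emit:
{"method": "play_rows", "body": {"commands": [[[0,0.01,-0.35,0,0.04],[0,0,0,0,0],[0,0.01,-0.35,0,0.04],[0,0,0,0,0],[0,0,0,0,0]]]}}

```text
t: 15.12
ee_pos: [525.3, -103.3, 117.2]
ee_rot: [3.135, -0.0, 1.22]
contact_force: [9.4, -1.0, 2.7]
finger_gap: 14.8
grip_force: 30.3
```

```bash
python3 st.py
```

```text
15.125 r 87.56 ang -108.87 yaw 69.92 Ft(ccw+) 9.27 Fr -2.09 [ 9.4 -1.   2.7] 14.785405444670884 30.257949829101562 [ 525.2807082  -103.3491276   117.23298118] Tz [-0.24611602 -1.39122136  0.24241679]
```

Force across the arm is about 9 N. Adding the wrist twist (0.24 N m) gives roughly 12 N, and the angle travelled past contact suggests 12–14 N. I'll release and check.

Emit:
{"method": "play_rows", "body": {"commands": [[[55,0,0,0,0],[55,0,0,0,0],[55,0,0,-2.5,0],[55,0,0,-2.5,0],[55,0,0,-2.5,0]]]}}

```text
t: 15.75
ee_pos: [522.4, -102.5, 191.7]
ee_rot: [-3.14, 0.0, 1.22]
contact_force: [0.6, -0.0, -0.7]
finger_gap: 47.0
grip_force: 0.0
```

Emit:
{"method": "play_rows", "body": {"commands": [[[55,0,0,-3,0],[55,0,0,-3,0],[55,0,0,-3,0],[55,0,0,0,0],[55,0,0,0,0]]]}}

```text
t: 16.38
ee_pos: [522.3, -102.5, 280.3]
ee_rot: [-3.14, 0.0, 1.22]
contact_force: [0.0, 0.1, 0.1]
finger_gap: 47.1
grip_force: 0.0
```

```bash
python3 st.py; python3 look.py w4.png;python3 - <<'E'
from h import *
c=np.load('wc.npy');A=np.array([553.6,-20.5])
d=c[...,:2]-A;r=np.hypot(*np.moveaxis(d,-1,0));a=np.degrees(np.arctan2(d[...,1],d[...,0]))%360
m=(r>59)&(r<69)&(c[...,2]>113)&(c[...,2]<122)&(np.abs(a-170)<60)
print('fin',m.sum(),a[m].min(),a[m].max(),np.median(a[m]))
E
```

```text
16.375 r 87.72 ang -110.89 yaw 69.89 Ft(ccw+) -0.02 Fr -0.11 [0.  0.1 0.1] 47.147618639218734 0.0 [ 522.32038382 -102.45383746  280.28793692] Tz [ 0.01424109 -0.03964872  0.02111034]
cam [549. -33. 423.]
axis(bar) [554.06158447 -20.79851913] 13.880064010620117 55.708492279052734 bar 175.46500370285995 152.60517187874743 919
post 176 [ 529.2 -104.5  149.5] r 87.9 ang -106.61
fin 49 [494.1 -20.4 114.2] r 50.8 ang -144.78
flange c [553.97289036 -20.86972477] 64.7518827045653
fin 36 173.93869088357232 178.43571110291825 176.14536309842669
```

View pics/w4.png

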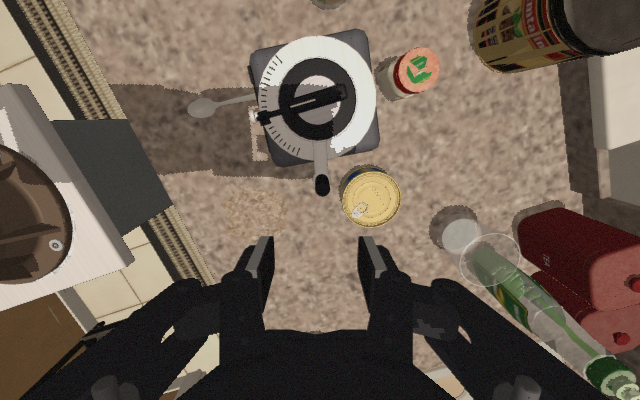

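The pointer (262,117) still lines up with the fin, 175.5° against 176.1°. The ring post at (322,185) rests about 0.136 rad past contact, which is roughly 11 N. The gripper is clear, so I'm handing in.

```bash
python3 -c "
from cell import ctrl
print(ctrl.sign_off())"
```

```text
the job is handed in; nothing more can be done
None
```

I handed the job in: lock ring loosened, dial turned to within about 0.01 rad of the marker, ring retightened to an estimated 9–12 N at the post, and the gripper clear of the grinder; no verdict came back.

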